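# Open the blue-capped polish jar

## Task

Open the jar with the blue screw cap: unscrew the cap anticlockwise until its thread lets go, lift it clear of the jar and set it down flat, open side down, in the dark wooden tray. Lower it into the tray rather than dropping it, and leave the block with the red-capped and black-capped jars where it stands.

Things in the scene. Friction and masses are not known exactly. Their poses are not given: they have to be found in the camera images.
- cap_center (a point): Centre (half-way up) of the blue ribbed screw cap: 57 mm across, 32 mm tall, 45 g, open below; its z axis points up the screw axis. Closed at the start, it reaches from 74 to 106 mm above the bench. Grip it from above across the sides, in its upper half. It opens anticlockwise seen from above, turns easily, and stays where it is if released part-way (short twists are fine).
- jar: The amber jar under the blue cap, in a 96 mm square, 24 mm high block fixed to the bench. Origin under the block's centre, z up. 72 mm across up to z 60 mm, 49 mm at 72 mm, neck top at 101 mm. Steep thread: let the cap rise 2.7 mm per radian as it turns (1.5 mm play). It lets go 4.1 rad (235 degrees) from closed; up to 6 rad does no harm. Then lift 32 mm above closed to clear the neck.
- tray: Fixed, shallow dark-wood tray, 160 x 160 mm outside, 14 mm high, walls and floor 5 mm thick, empty. Origin at the centre of its underside, z up, x and y along its sides. A cap standing flat in it has its centre 21 mm above this origin.
- pair: Bystander, to be left alone: a loose wooden block 96 x 236 mm (x, y), 24 mm high, with two closed jars like the other one, 106 mm high over their caps: red cap at y +70 mm, black cap at y -70 mm; 1.6 kg in all. Origin at the centre of the block's underside, z up.
Mind the look-alikes: they are no part of the job. What is meant by the part that bears cap_center is not green, and is the smaller of those in its own colour.

How it is judged:
By the outcome, as a careful person would: the job done as asked, in the order asked, and still so for the second after the job is handed in, with the robot touching nothing.
It also fails if it takes over 58 s, if anything falls off the work surface, if the arm or the gripper's body presses on something with over 40 N, if the wrist force passes 120 N, or if a joint passes its speed limit or range.

## Robot

A 6-joint arm with a two-finger parallel gripper is mounted at the origin on the work surface. World frame = base frame: x ahead of the robot, y to its left, z up, the work surface at z = 0. Lengths are in m, angles in rad, forces in N, time in s.
With the tool pointing down it reaches from about 0.275 to 0.875 m from the base axis. Payload 12.5 kg.
Tool frame: the origin (TCP) lies on the centre line of the jaws, within the pads' length; the fingertips stand r.finger_overhang ahead of it and the grasp point (between the pads) lies 3 mm ahead of it (r.finger_overhang is the distance from the TCP to the fingertips, in m); z points along the fingers, y is the direction in which the jaws open and shut (so a half turn about z gives the same grasp; the last joint's range is limited). The gripper opens to 85 mm and grips with 20 to 120 N. Pads are 22 mm wide; open, the fingers measure 114 mm over their backs; the gripper's body (76 mm by 85 mm) begins 54 mm behind the grasp point. The pads swing forward as they close: fully open they stand 13 mm farther back than shut.
Start: joints at [1.026, 0.351, 1.652, -0, 1.139, -0.085], TCP at [0.244, 0.493, 0.253] pointing down, gripper open.
Joint ranges: [-2.75, 2.75], [-0.79, 2.1], [0.01, 2.65], [-1.57, 4.71], [0.07, 3.14], [-2.87, 2.87]. Speed limits (rad/s): [2.22, 2.22, 2.79, 3.14, 3.14, 3.14].

## Interface

Orientations are given as a unit quaternion [x, y, z, w].
In Python, from cell import r, optics gives the robot as it stands. The module is installed in compiled form; this text tells all that it offers. Calls block until the motion is done:
- r.move_to(position, orientation): joint-space move of the TCP to a pose.
- r.move_linear(position, rot=None, vel=0.15): straight line of the TCP; rot=None keeps the orientation; vel is the mean speed in m/s.
- r.set_joints(angles): joint-space move.
- r.set_gripper(opening, squeeze=None): opening from 0.0 (shut) to 1.0 (fully open); squeeze is the grip in N (None keeps the last); returns when the fingers have stopped.
- r.sleep(seconds).
- r.inverse_kinematics(position, orientation): joint angles nearest the present ones, or None.
- optics.get_image(name): name is "scene" or "top" or "wrist"; returns a dict with "pixels" (480x640x3 uint8, red, green, blue), "depth" (480x640 float32, m along the optical axis (not along the pixel's ray), 0 where there is no reading), "fx", "fy", "cx", "cy" (pixels), "camera_from_world" (4x4, takes a point from world to camera coordinates); the wrist camera has in their place "mount" (4x4, takes a point from camera to tool coordinates, whose origin is the TCP and whose axes are the flange's). Camera axes: x right, y down, z forward; pixel columns grow to the right and rows downward; lengths in m; the calibration is good to about 2 mm. A picture is of the moment at which its call begins: read the wrist's pose just before it.
A pose or a line that the arm cannot do raises r.PlanningError and nothing moves.
- r.hand_in(): hands the job in, once; it reports no verdict.
Readings, each from a call of its own:
- r.current_t(): time.
- r.current_q(): joint angles.
- r.current_qvel(): joint speeds.
- r.current_effort(): joint torques, N m.
- r.current_tool_pos(): TCP position.
- r.current_ee_rot(): TCP orientation.
- r.current_contact_force(): force on the tool from outside, world axes, zero at the start.
- r.current_torque(): the same for the moment, N m.
- r.current_opening(): opening from 0.0 (shut) to 1.0 (fully open).
Only numpy, scipy, OpenCV 4.12 (cv2) and the standard library are available. Lean on these libraries where they do the work, as an engineer would, in place of code of your own. Each camera call takes 0.05 s, during which the arm holds its last target.

## Working session

There is one attempt and no reset: what is moved stays moved. The work goes in short steps, each a Python script; the robot and the scene stay as the last script left them, time stands still between calls to the robot, and variables do not carry over. Pictures are saved under pics/ and viewed, and the job is handed in when it is done.

```bash
mkdir -p pics; ls
python3 - <<'E'
from cell import r, optics
import cv2,numpy as np
print(r.current_t(), r.finger_overhang, r.current_tool_pos(), r.current_ee_rot(), r.current_opening())
for n in ["scene","top","wrist"]:
    d=optics.get_image(n); cv2.imwrite(f"pics/{n}0.png",d["pixels"][:,:,::-1]); np.savez(f"{n}0.npz",**d)
    print(n,d["fx"],d["cx"],d["cy"],d.get("camera_from_world",d.get("mount")))
E
```

```text
pics
0.0 0.022 [0.24388762 0.4926163  0.25272423] [ 2.27869710e-01  9.73691440e-01 -5.82442198e-04 -1.88358416e-04] 1.0028041651112778
scene 587.0522648090371 320.5239562712583 234.20242516067324 [[ 0.32146191  0.94668851  0.02105029 -0.20210258]
 [ 0.53795159 -0.16428456 -0.82681236 -0.25685471]
 [-0.77927552  0.27711271 -0.56208381  1.46081562]
 [ 0.          0.          0.          1.        ]]
top 456.39003757867624 316.3458892015355 244.7153525687333 [[-0.02689178 -0.99945903  0.01893376  0.0027099 ]
 [-0.99127888  0.02421774 -0.12953643  0.61813594]
 [ 0.12900782 -0.02225211 -0.99139388  0.73885441]
 [ 0.          0.          0.          1.        ]]
wrist 363.72309616599995 324.0137390422614 235.84454851355773 [[-2.89731569e-04 -9.49505389e-01 -3.13750590e-01  7.99164742e-02]
 [ 9.99999956e-01 -2.93299238e-04 -3.58321215e-05  2.08409850e-04]
 [-5.80000164e-05 -3.13750586e-01  9.49505432e-01 -1.19824731e-01]
 [ 0.00000000e+00  0.00000000e+00  0.00000000e+00  1.00000000e+00]]
```

View pics/scene0.png

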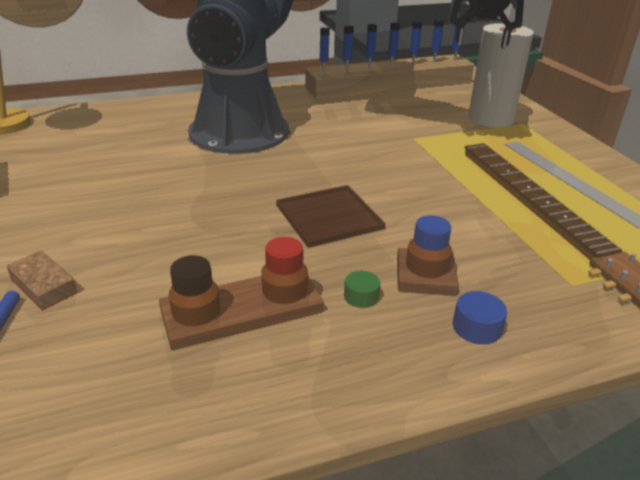

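View pics/top0.png

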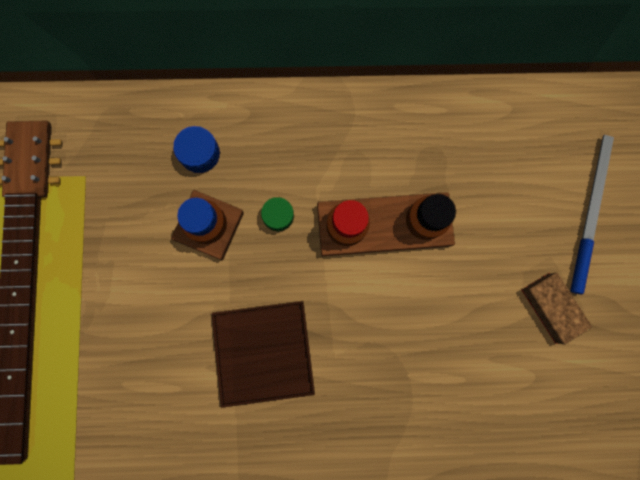

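View pics/wrist0.png

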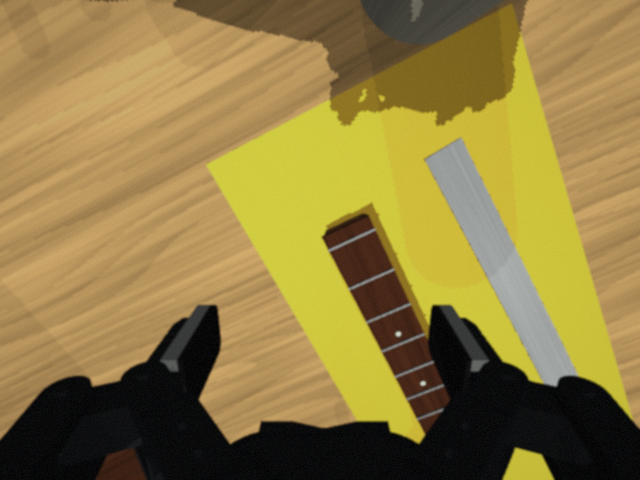

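The top view shows the blue-capped jar at about (198,216). A wider loose blue cap, a decoy, is at (196,150). The tray is at (262,355), and the red/black pair is at (349,220) and (434,215). Next I'll measure these.

```bash
cat > h.py <<'E'
import numpy as np,cv2
def ray_plane(d,uv,z):
    T=np.array(d["camera_from_world"]);R=T[:3,:3];o=-R.T@T[:3,3]
    uv=np.atleast_2d(uv).astype(float)
    v=np.c_[(uv[:,0]-d["cx"])/d["fx"],(uv[:,1]-d["cy"])/d["fy"],np.ones(len(uv))]@R
    return o+v*((z-o[2])/v[:,2])[:,None]
def cloud(d):
    T=np.array(d["camera_from_world"]);R=T[:3,:3]
    v,u=np.mgrid[:480,:640];Z=d["depth"]
    P=np.stack([(u-d["cx"])/d["fx"]*Z,(v-d["cy"])/d["fy"]*Z,Z],-1)
    return (P-T[:3,3])@R
def blue(px):
    h=cv2.cvtColor(np.ascontiguousarray(px),cv2.COLOR_RGB2HSV)
    return ((h[...,0]>105)&(h[...,0]<130)&(h[...,1]>130)&(h[...,2]>50)).astype(np.uint8)
def circ(P):
    A=np.c_[2*P,np.ones(len(P))];s=np.linalg.lstsq(A,(P**2).sum(1),rcond=None)[0]
    return s[:2],np.sqrt(s[2]+s[:2]@s[:2])
E
python3 - <<'E'
from h import *
for n in ["top","scene"]:
    d=dict(np.load(f"{n}0.npz"));C=cloud(d);px=d["pixels"]
    N,L,st,ce=cv2.connectedComponentsWithStats(blue(px))
    for i in range(1,N):
        if st[i,4]<300: continue
        m=L==i; P=C[m&(d["depth"]>0)]
        print(n,st[i],ce[i].round(1),"z",np.percentile(P[:,2],[5,50,95]).round(4))
        zt=np.percentile(P[:,2],80) 
        tp=m&(d["depth"]>0)&(C[...,2]>zt-0.006)
        tp=cv2.morphologyEx(tp.astype(np.uint8),cv2.MORPH_OPEN,np.ones((3,3)))
        c,_=cv2.findContours(tp,0,1);c=max(c,key=cv2.contourArea)
        c=cv2.convexHull(c)[:,0]
        h=0.106 if zt>0.08 else zt
        W=ray_plane(d,c,h)[:,:2];cc,rr=cv2.minEnclosingCircle((W*1e3).astype(np.float32))
        print("  zt",zt.round(4),"circ",circ(W),cc,rr, "med",np.median(C[tp>0],0).round(4))
d=dict(np.load("top0.npz"));C=cloud(d);px=d["pixels"].astype(int)
h=cv2.cvtColor(d["pixels"],cv2.COLOR_RGB2HSV)
print(h[355,262],h[355,180],h[305,262],h[240,225])
m=((h[...,2]<80)).astype(np.uint8); m[:290]=0;m[:,:110]=0
N,L,st,ce=cv2.connectedComponentsWithStats(m)
i=1+np.argmax(st[1:,4]);print(st[i])
c,_=cv2.findContours((L==i).astype(np.uint8),0,1);c=max(c,key=cv2.contourArea)
for z in(0.014,):
    W=ray_plane(d,cv2.boxPoints(cv2.minAreaRect(c)),z)[:,:2];print(W.round(4),W.mean(0),np.linalg.norm(np.diff(W,axis=0),axis=1))
pc=cv2.approxPolyDP(cv2.convexHull(c),5,True)[:,0];print(pc, ray_plane(d,pc,0.014)[:,:2].round(4), ray_plane(d,pc,0.014)[:,:2].mean(0))
E
```

```text
top [ 174  127   44   40 1368] [194.7 146.7] z [0.039  0.0431 0.0455]
  zt 0.0444 circ (array([0.79551583, 0.19440653]), np.float64(0.03588092211432902)) (795.6091918945312, 194.27259826660156) 36.18937301635742 med [0.7955 0.1948 0.0432]
top [ 178  198   38   35 1016] [195.7 215.2] z [0.1033 0.1072 0.1092]
  zt 0.1083 circ (array([0.66106172, 0.17647531]), np.float64(0.027593048917634776)) (661.4280395507812, 175.92361450195312) 28.257287979125977 med [0.6606 0.1764 0.1072]
top [572 239  21  55 600] [582.5 266.2] z [0.0159 0.0215 0.0247]
  zt 0.0231 circ (array([ 0.57075765, -0.48503079]), np.float64(0.04257478926436449)) (572.460205078125, -478.516357421875) 49.27958297729492 med [ 0.5712 -0.4816  0.0217]
scene [ 458  293   48   30 1088] [481.5 307.5] z [0.039  0.0407 0.0424]
  zt 0.0415 circ (array([0.79990953, 0.1920206 ]), np.float64(0.03374058107307803)) (800.335693359375, 191.7505340576172) 34.331077575683594 med [0.7999 0.1923 0.0407]
[ 10 178  53] [ 17 142 129] [ 17 143 107] [ 11 175  92]
[ 211  301  104  106 8912]
[[ 0.508   0.1758]
 [ 0.5239  0.0119]
 [ 0.3645 -0.0044]
 [ 0.3501  0.1554]] [0.43663482 0.08468037] [0.16467116 0.1602565  0.16051133]
[[301 301]
 [314 393]
 [220 406]
 [212 313]] [[ 0.5236  0.0155]
 [ 0.3684 -0.003 ]
 [ 0.3521  0.1555]
 [ 0.5071  0.1693]] [0.43782387 0.08433748]
```

Run:
```python
from h import *
d=dict(np.load("scene0.npz"));C=cloud(d);h=cv2.cvtColor(d["pixels"],cv2.COLOR_RGB2HSV)
print(h[235,432],h[223,432],h[300,480])
m=cv2.inRange(h,(100,100,40),(135,255,255))
N,L,st,ce=cv2.connectedComponentsWithStats(m)
for i in range(1,N):
    if st[i,4]>300: 
        P=C[(L==i)&(d["depth"]>0)];print(st[i],ce[i],np.percentile(P,[5,50,95],axis=0).round(4).tolist())
from cell import r
from scipy.spatial.transform import Rotation as R
p=[0.661,0.176,0.23]
for a in np.arange(-180,180,30):
    q=R.from_euler('z',a,degrees=True)*R.from_euler('x',180,degrees=True)
    s=r.inverse_kinematics(p,q.as_quat()); print(a,None if s is None else np.round(s,2))
```

```text
[115 107 107] [113 132 141] [113 136 142]
[417 216  33  33 689] [432.25253991 229.69375907] [[0.6443, 0.1527, 0.0809], [0.6734, 0.1681, 0.1042], [0.6887, 0.1942, 0.1061]]
[ 457  292   49   51 1667] [480.62627475 313.67066587] [[0.7724, 0.1623, 0.0132], [0.8095, 0.1847, 0.0401], [0.8326, 0.2193, 0.0421]]
-180 [ 0.19  0.62  1.29  0.    1.23 -1.38]
-150 [ 0.19  0.62  1.29  0.    1.23 -1.9 ]
-120 [ 0.19  0.62  1.29  0.    1.23 -2.43]
-90 None
-60 [ 0.19  0.62  1.29 -0.    1.23  2.81]
-30 [ 0.19  0.62  1.29 -0.    1.23  2.29]
0 [ 0.19  0.62  1.29 -0.    1.23  1.76]
30 [ 0.19  0.62  1.29 -0.    1.23  1.24]
60 [ 0.19  0.62  1.29 -0.    1.23  0.72]
90 [ 0.19  0.62  1.29 -0.    1.23  0.19]
120 [ 0.19  0.62  1.29  0.    1.23 -0.33]
150 [ 0.19  0.62  1.29  0.    1.23 -0.86]
```

```bash
cat >> h.py <<'E'
from cell import r,optics
from scipy.spatial.transform import Rotation as R
def quat(yaw): return (R.from_euler('z',yaw)*R.from_euler('x',np.pi)).as_quat()
def wrist():
    p=np.array(r.current_tool_pos());q=R.from_quat(r.current_ee_rot())
    d=optics.get_image("wrist")
    T=np.eye(4);T[:3,:3]=q.as_matrix();T[:3,3]=p
    d["camera_from_world"]=np.linalg.inv(T@np.array(d["mount"]));return d
def q6(target,p,yref=-0.84):
    yaw=yref
    for _ in range(3):
        s=r.inverse_kinematics(p,quat(yaw)); 
        yaw+= (s[5]-target); yaw=(yaw+np.pi)%(2*np.pi)-np.pi
    return s,yaw
E
python3 - <<'E'
from h import *
p=[0.662,0.176,0.23]
s0=r.inverse_kinematics(p,quat(1.5))
s0=np.array(s0)
for k,a in enumerate([2.6-np.pi,2.6]):
    s=s0.copy();s[5]=a;r.set_joints(s.tolist())
    d=wrist();np.savez(f"w{k}.npz",**d);cv2.imwrite(f"pics/w{k}.png",d["pixels"][:,:,::-1])
    print(r.current_t(),r.current_tool_pos(),r.current_ee_rot())
    C=cloud(d);b=blue(d["pixels"])>0
    tp=(b&(d["depth"]>0)&(abs(C[...,2]-0.106)<0.006)).astype(np.uint8)
    tp=cv2.morphologyEx(tp,cv2.MORPH_OPEN,np.ones((5,5)))
    c,_=cv2.findContours(tp,0,1);c=max(c,key=cv2.contourArea)
    W=ray_plane(d,cv2.convexHull(c)[:,0],0.106)[:,:2]
    print(len(c),circ(W),cv2.minEnclosingCircle((W*1e3).astype(np.float32)),np.median(C[tp>0],0))
E
```

```text
2.1 [0.66157781 0.17713031 0.2302204 ] [4.05825722e-01 9.13950474e-01 1.11133041e-04 3.96698498e-05]
247 (array([0.66181276, 0.17807553]), np.float64(0.027667173657756654)) ((661.7427368164062, 178.15023803710938), 28.244264602661133) [0.66132291 0.17856323 0.10551571]
4.8 [0.66198485 0.17603846 0.2299931 ] [ 9.13727026e-01 -4.06328589e-01 -1.76048223e-05  2.88584800e-06]
231 (array([0.6639565 , 0.17545878]), np.float64(0.027695423299478824)) ((663.9656982421875, 175.45668029785156), 28.026809692382812) [0.66440882 0.17495491 0.10539727]
```

View pics/w1.png

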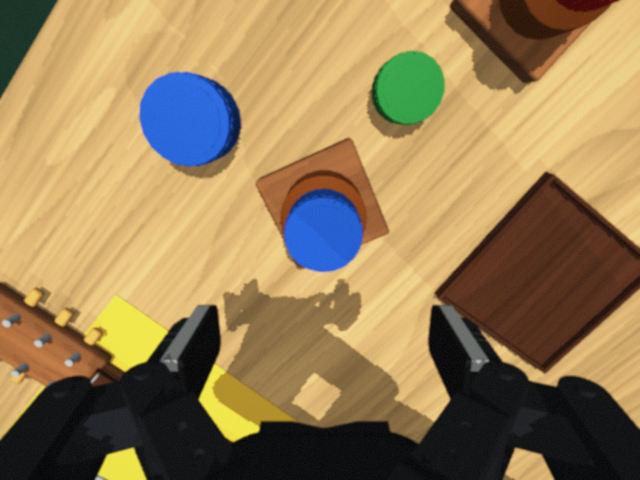

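View pics/w0.png

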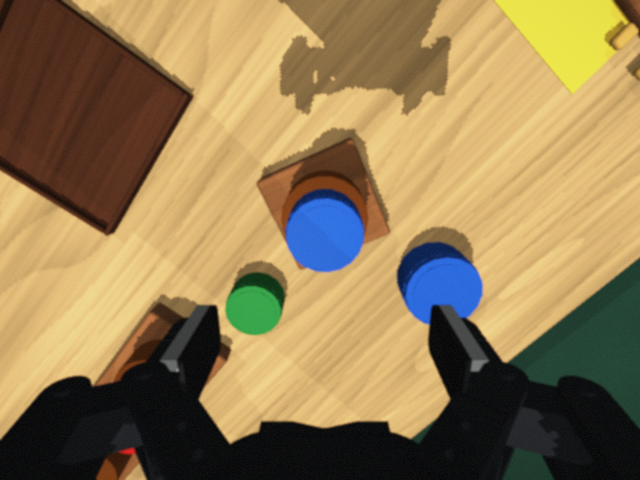

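The wrist shots show the cap at about (324,230) in both views. They put it 3.4 mm apart, so I'll use the mean, (0.6629, 0.1768). Next I descend and grip.

Run:
```python
from h import *
c=[0.6629,0.1768]
r.move_linear([*c,0.125],vel=0.15)
r.move_linear([*c,0.099],vel=0.08)
print(r.current_t(),r.current_tool_pos(),r.current_contact_force())
r.set_gripper(0.0,40)
r.sleep(0.2)
print(r.current_t(),r.current_tool_pos(),r.current_contact_force(),r.current_torque(),r.current_opening(),r.current_q())
```

```text
6.125 [0.6627481  0.17675174 0.09850588] [0.02139181 0.2502601  0.40853059]
6.7167 [0.6631531  0.17682708 0.09961293] [-1.37222975 -1.01101682  6.882352  ] [-0.12958437  0.23267342  0.01009199] 0.6442706450524803 [ 1.92793575e-01  7.62199692e-01  1.37325362e+00 -4.93990707e-05
  1.00532478e+00  2.60089325e+00]
```

Run:
```python
from h import *
c=[0.6629,0.1768]
yaw0=1.76-2.6
q0=np.array(r.current_q()); d=0;step=0.6
for d in [0.3,1.2,2.1,3.0]:
    z=0.099+0.0027*d
    s=np.array(r.inverse_kinematics([*c,z],quat(1.5)));s[5]=q0[5]-d
    r.set_joints(s.tolist())
    f=r.current_contact_force();print(d,r.current_t(),np.round(r.current_tool_pos(),4),np.round(f,1),np.round(r.current_torque(),2),round(r.current_opening(),3))
    if np.linalg.norm(f)>30: break
w=wrist();cv2.imwrite("pics/t1.png",w["pixels"][:,:,::-1])
```

```text
0.3 7.1083 [0.6628 0.1768 0.0997] [-0.5 -0.3  0.8] [ 0.    0.05 -0.01] 0.647
1.2 7.975 [0.6629 0.1768 0.1022] [-0.2  0.   0.2] [ 0.07  0.1  -0.03] 0.642
2.1 8.8417 [0.6629 0.1768 0.1046] [ 0.5  0.  -0.2] [-0.02  0.03  0.03] 0.646
3.0 9.7083 [0.6627 0.1768 0.107 ] [-1.7 -0.2  0.9] [0.08 0.23 0.02] 0.646
```

View pics/t1.png

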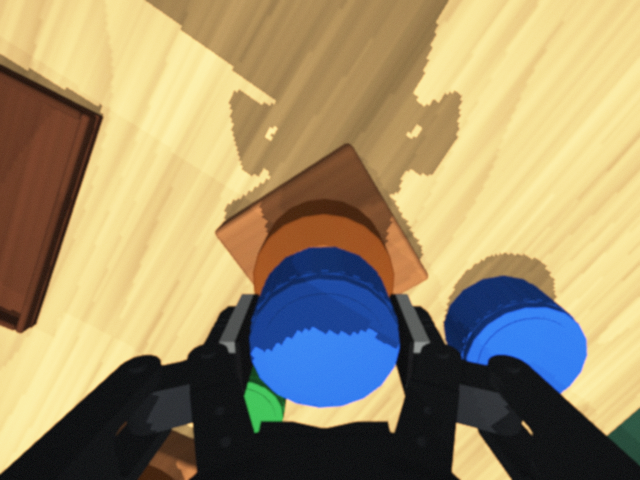

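The cap sits between the pads, with its top centre at about (325,350). Forces are very low, so I'll keep turning past release.

Run:
```python
from h import *
c=[0.6629,0.1768]
for d in [3.9,4.7]:
    z=0.099+0.0027*min(d,4.4)
    s=np.array(r.inverse_kinematics([*c,z],quat(1.5)));s[5]=2.6009-d
    r.set_joints(s.tolist())
    f=r.current_contact_force();print(d,r.current_t(),np.round(r.current_tool_pos(),4),np.round(f,1),np.round(r.current_torque(),2),round(r.current_opening(),3))
for z in [0.116,0.135,0.19]:
    r.move_linear([*c,z],vel=0.06 if z<.15 else .12)
    f=r.current_contact_force();print(z,r.current_t(),np.round(r.current_tool_pos(),4),np.round(f,1),round(r.current_opening(),3))
    if np.linalg.norm(f)>25: break
for n in ["scene","top","wrist"]:
    d=wrist() if n=="wrist" else optics.get_image(n); cv2.imwrite(f"pics/{n}2.png",d["pixels"][:,:,::-1]);np.savez(f"{n}2.npz",**d)
```

```text
3.9 10.625 [0.6628 0.1766 0.1095] [-2.7 -0.7  1. ] [-0.1   0.44 -0.03] 0.646
4.7 11.4083 [0.663  0.1768 0.1113] [-4.5 -0.   5.3] [-0.05  0.75  0.06] 0.647
0.116 11.6583 [0.6629 0.1768 0.1162] [-1.7 -0.6  1. ] 0.646
0.135 12.125 [0.6631 0.1768 0.1355] [-0.8  0.   0.2] 0.647
0.19 12.7333 [0.6626 0.1767 0.1893] [-0.1  0.9 -0.5] 0.642
```

View pics/scene2.png

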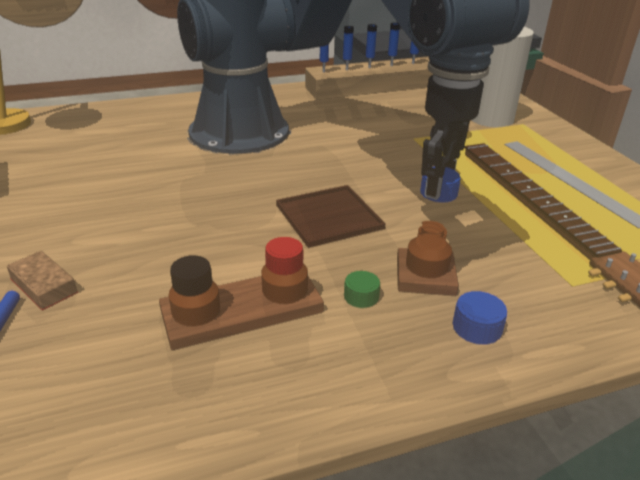

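View pics/wrist2.png

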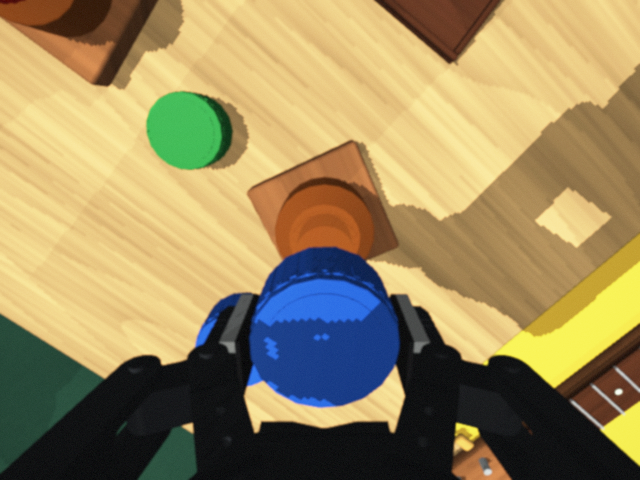

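The wrist view shows the open jar neck at about (325,230), with the cap held level. In the scene view the held cap is at (440,185) and the pair is undisturbed. Now I'll carry it to the tray and lower it with force checks.

Run:
```python
from h import *
t=[0.437,0.0845]
r.move_linear([*t,0.19],vel=0.12)
r.move_linear([*t,0.06],vel=0.1)
r.sleep(0.3)
f0=np.array(r.current_contact_force());print(r.current_t(),r.current_tool_pos(),f0.round(1))
z=0.036
r.move_linear([*t,z],vel=0.05)
while z>0.026:
    r.sleep(0.1); f=np.array(r.current_contact_force()); print(round(z,4),f.round(1),np.round(r.current_tool_pos(),4))
    if f[2]-f0[2]>4: break
    z-=0.001; r.move_linear([*t,z],vel=0.02)
print(r.current_t())
w=wrist();cv2.imwrite("pics/p1.png",w["pixels"][:,:,::-1])
w=optics.get_image("scene");cv2.imwrite("pics/ps1.png",w["pixels"][:,:,::-1])
```

```text
16.8167 [0.43707746 0.08451093 0.0601737 ] [-0.2 -0.2 -1.4]
0.036 [-0.2 -0.2 -0.7] [0.4372 0.0845 0.0362]
0.035 [ 0.4 -0.4 -0.1] [0.437  0.0845 0.0351]
0.034 [ 0.3  1.  -0.9] [0.437  0.0845 0.034 ]
0.033 [ 0.1  0.2 -0.5] [0.437  0.0845 0.033 ]
0.032 [-0.4  0.3 -0.1] [0.437  0.0845 0.032 ]
0.031 [-0.3  0.4  0.5] [0.437  0.0845 0.031 ]
0.03 [-1.3 -1.1  8.3] [0.4372 0.0845 0.0304]
19.65
```

View pics/p1.png

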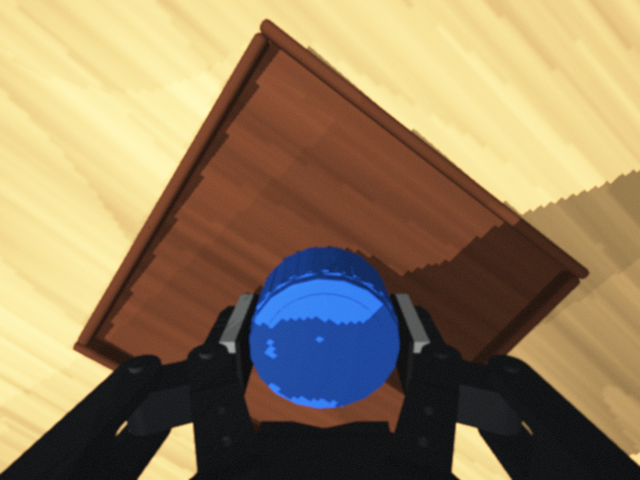

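View pics/ps1.png

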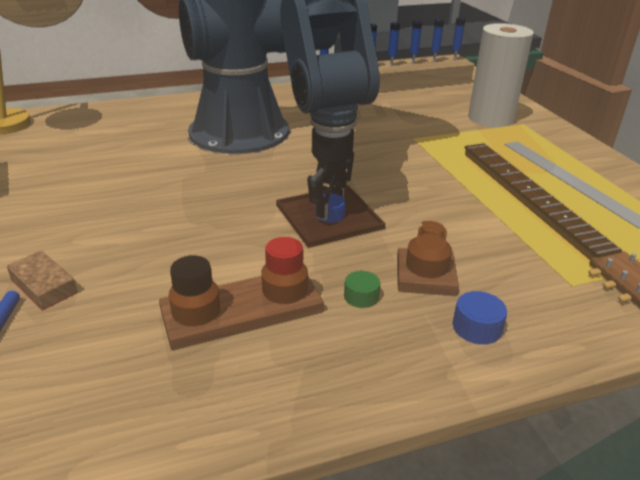

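The cap, at about (325,340) in the wrist view, touches the tray floor near its middle at TCP z = 0.0304, where I expected contact. Now I'll release and retreat.

Run:
```python
from h import *
r.set_gripper(1.0); r.sleep(0.2)
print(r.current_t(),r.current_opening(),r.current_contact_force())
p=r.current_tool_pos()
r.move_linear([p[0],p[1],0.20],vel=0.1)
r.sleep(0.3)
w=wrist();cv2.imwrite("pics/e_w.png",w["pixels"][:,:,::-1])
C=cloud(w);b=(blue(w["pixels"])>0)&(w["depth"]>0)&(C[...,2]>0.03)
P=C[b];A=np.c_[P[:,:2],np.ones(len(P))];print(len(P),np.median(P,0).round(4),np.linalg.lstsq(A,P[:,2],rcond=None)[0],r.current_t())
w=optics.get_image("scene");cv2.imwrite("pics/e_s.png",w["pixels"][:,:,::-1])
```

```text
20.3667 0.9976387268928337 [-0.25834102  1.0314381  -0.7233156 ]
3643 [0.4364 0.0836 0.0364] [0.01086675 0.01067375 0.03066832] 22.5667
```

View pics/e_w.png

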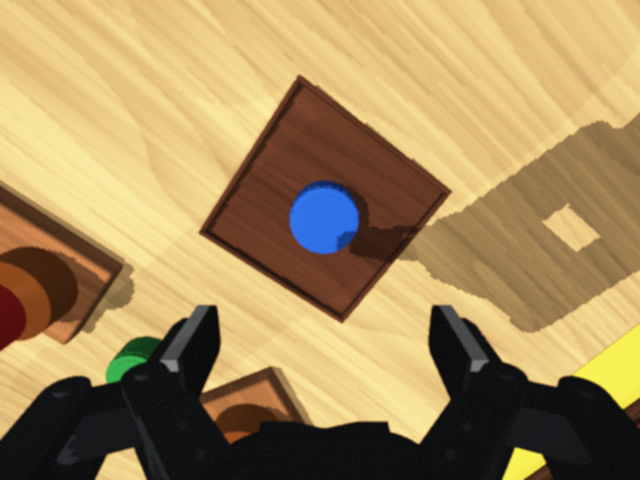

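View pics/e_s.png

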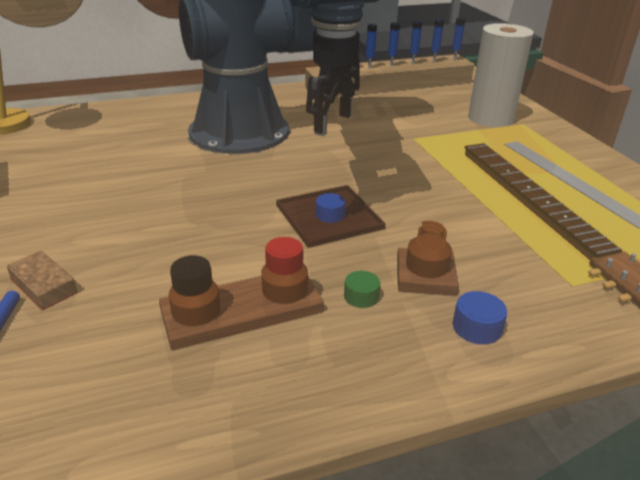

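The cap is flat at the middle of the tray: (325,217) in the wrist view and (331,208) in the scene view. Its top is at about 36–37 mm with a tilt under 1°, and the gripper is clear of everything.

```bash
python3 -c "
from cell import r
r.hand_in();print(r.current_t())"
```

```text
the job is handed in; nothing more can be done
the job is handed in; nothing more can be done
```

The blue cap is off its jar and lies flat, open side down, near the middle of the dark tray. I handed the job in at about 22.6 s on the robot's clock, well inside the 58 s limit.

- **Unscrewing:** I gripped the cap at 40 N and turned it 4.7 rad anticlockwise in one grip, rising with the thread. I then lifted it well clear of the neck. The wrist force never read above about 7 N while unscrewing and lifting.
- **Setting down:** I lowered it in 1 mm steps until it touched the tray floor, where the force read 8.3 N. Then I released it and raised the gripper straight up.
- **Last checks:** The cap's top measured 36.4 mm, where 37 mm is expected for a cap standing flat, with a tilt under 1°. In the last scene picture, the jar is open and the block with the red and black caps and the look-alike caps look unmoved. I compared that by eye only.
- **Disagreement:** The two wrist views placed the cap 3.4 mm apart, within calibration error, so I used their mean. The low side forces during turning support that position.

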